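Pull the two short sample tubes: park one, hold the other slanted for viewing

ROBOT

A 6-joint arm with a two-finger parallel gripper is mounted at the origin on the work surface. World frame = base frame: x ahead of the robot, y to its left, z up, the work surface at z = 0. Lengths are in m, angles in rad, forces in N, time in s.
With the tool pointing down it reaches from about 0.35 to 0.925 m from the base axis. Payload 6.4 kg.
Tool frame: the origin (TCP) lies midway between the tips of the shut fingers; the grasp point (between the pads) lies 19 mm behind it; z points along the fingers, y is the line along which they close (so a half turn about z gives the same grasp; the last joint's range is limited). The gripper opens to 94 mm and grips with 3 to 60 N. Pads are 16 mm wide; open, the fingers measure 119 mm over their backs; the gripper's body (75 mm by 177 mm) begins 78 mm behind the grasp point.
Start: joints at [-1.364, 0.245, 1.558, -0, 1.339, -0.174], TCP at [0.242, -0.603, 0.172] pointing down, gripper open.
Joint ranges: [-3.13, 3.13], [-1.02, 2.26], [0.13, 2.54], [-0.95, 4.09], [0.21, 2.88], [-2.74, 2.74]. Speed limits (rad/s): [2.57, 2.57, 3.14, 3.14, 3.14, 3.14].

INTERFACE

Orientations are given as [roll, pitch, yaw] about the fixed x, y, z axes, in that order (R = Rz(yaw) Ry(pitch) Rx(roll)).
In Python, from bench import ctrl, cams gives the robot as it stands. The module is installed in compiled form; this text tells all that it offers.
- The arm moves only by the tool nudge_tcp, called after "Emit:" as name(argument=value, ...) on one line, values as JSON. Schema: {"type":"object","properties":{"steps":{"type":"array","items":{"type":"number"},"minItems":7,"maxItems":84},"squeeze":{"type":"number"},"only":{"type":"string"},"quiet":{"type":"boolean"},"lines":{"type":"string"}},"required":["steps"],"additionalProperties":false}. steps is one flat list of numbers that holds 1 to 12 rows one after another, with no inner brackets; each row has 7 numbers: dx, dy, dz in normalised numbers (1 is 100 cm), then a rotation vector rx, ry, rz in normalised numbers (1 is 90 degrees), then the finger opening in m; each row is the pose to reach, as a shift and turn from the pose commanded when the call began, along the tool's axes at that moment; what a row does not reach only later rows make up. A row lasts 1/10 s, in which the tool goes at most 0.05 m and 0.15 rad, less where a joint would pass 70% of its speed; a pose out of reach is approached as far as the arm can. The fingers move at their own pace and stop on an object; squeeze is the grip in N (left out, the last holds). Time passes only in rows, so rows that do not move let the fingers close. The tool returns the time, the measured TCP pose, the force, the opening and the grip force at its end. only (a regular expression) keeps the lines of the reply that match it, lines (a string "A,B") keeps lines A to B, and quiet returns only ok. A shift or turn number past 1, either way, is cut back to 1. Input that does not fit is refused with a message, and nothing moves.
- ctrl.read_state(): the state, without advancing time (a new reading comes with each control period).
- cams.capture(name): name is "side" or "top"; returns a dict with "pixels" (400x640x3 uint8, red, green, blue), "range_z" (400x640 float32, m along the optical axis (not along the pixel's ray), 0 where there is no reading), "camera_matrix" (3x3 intrinsics, pixels), "k1" (the pictures are not rectified: a ray, as slopes to the right and down, at radius r is drawn at 1 + k1 r^2 times it, then the intrinsics apply), "camera_from_world" (4x4, takes a point from world to camera coordinates). Camera axes: x right, y down, z forward; pixel columns grow to the right and rows downward; lengths in m; the calibration is good to about 2 mm. A picture is of the moment at which its call begins.
- ctrl.close_job(): hands the job in; it is judged then, once.
The state is a dict: "t": time; "joints": joint angles; "joint_vel": joint speeds; "effort": joint torques, N m; "position": TCP position; "orientation": TCP orientation; "force": force on the tool from outside, world axes, zero at the start; "moment": the same for the moment, N m; "width": finger opening in m; "grasp_force": force on a finger pad.
Only numpy, scipy, OpenCV 4.12 (cv2) and the standard library are available. Lean on these libraries where they do the work, as an engineer would, in place of code of your own. Each camera call takes 0.05 s, during which the arm holds its last target. There are 200 camera calls.

TASK

Two of the five capped tubes in the white rack are shorter than the rest. Stand one of the short tubes (either one) in the hole of the red block and let go of it; then draw the other short tube out of the rack, slant it cap end up at about 45 degrees, and finish still holding it there with its bottom end raised about 12 cm above the middle of the flat white disc on the bench. Leave the three long tubes in the rack and do not shift the other things on the bench.

Things in the scene. Friction and masses are not known exactly. Their poses are not given: they have to be found in the camera images.
- rack: Fixed white rack block, 60 (x) x 310 (y) x 60 high (mm). Origin: centre of its underside, on the bench; its y axis runs along the single row of five tube holes, 60 mm apart, at y = -120, -60, 0, 60, 120. Holes 28 dia, 50 deep (floor 10 above the bench). Each holds one tube upright; which tube stands in which hole varies. Its position and yaw vary.
- reject_block: Fixed red block, 70 x 70 x 60 high, one round well in the centre of its top: 36 dia, 45 deep (floor 15 above the bench). Origin: centre of its underside. It stands to the robot's left or right of the rack, nearer the robot.
- well (a point): Centre of the red block's well at its mouth, 60 above the bench.
- disc: Fixed flat white viewing disc, 110 dia, 6 thick. Origin: centre of its underside, on the bench. On the other side of the bench from the red block, as seen by the robot.
- short_tube_1: Short tube: brown round tube 26 dia with flat bottom and a fixed blue screw cap 32 dia x 20 high on top; 100 long overall, so standing in the rack its top is 110 above the bench (50 above the rack). Origin: centre of its bottom face; z axis runs along it towards the cap. About 50 g. Grip it by the cap.
- short_tube_2: Short tube: brown round tube 26 dia with flat bottom and a fixed blue screw cap 32 dia x 20 high on top; 100 long overall, so standing in the rack its top is 110 above the bench (50 above the rack). Origin: centre of its bottom face; z axis runs along it towards the cap. About 50 g. Grip it by the cap.
- long_tube_1: Long tube: the same but 140 long, top 150 above the bench when in the rack. Origin: centre of its bottom face; z towards the cap. Stays in the rack.
- long_tube_2: Long tube: the same but 140 long, top 150 above the bench when in the rack. Origin: centre of its bottom face; z towards the cap. Stays in the rack.
- long_tube_3: Long tube: the same but 140 long, top 150 above the bench when in the rack. Origin: centre of its bottom face; z towards the cap. Stays in the rack.
- amber_bottle: Bystander, loose: brown bottle, white cap, 90 dia x 170 high mm. Origin: centre of its underside.
- reagent_bottle: Bystander, loose: white bottle, blue cap, 70 dia x 140 high mm. Origin: centre of its underside.
- beaker: Bystander, loose: grey open beaker, 80 dia x 90 high mm. Origin: centre of its underside.
- marker: Bystander, loose: marker pen lying flat, white with green cap, about 135 x 17 x 17 mm. Origin: centre of its underside, near the middle of its length.
- dish: Bystander, loose: small white porcelain dish, 70 dia x 30 high mm. Origin: centre of its underside.
Things that resemble listed ones, but are neither listed nor needed, are in the scene too. Leave any turquoise look-alike of the long_tube_3 alone. Of the things that look like the disc, take the one that is farthest to the robot's left at the start.

How it is judged:
On the way, in this order (a step that is already met when the one before it is completed fails the run):
1. one short tube stands in the red block's well, let go (((horizontal distance between short_tube_1 and well below 0.012 m and height (world z) of short_tube_1 below 0.03 m and angle between short_tube_1's own z axis and vertical below 0.35 rad and contact force between short_tube_1 and the fingers below 0.1 N and linear speed of short_tube_1 below 0.05 m/s) or (horizontal distance between short_tube_2 and well below 0.012 m and height (world z) of short_tube_2 below 0.03 m and angle between short_tube_2's own z axis and vertical below 0.35 rad and contact force between short_tube_2 and the fingers below 0.1 N and linear speed of short_tube_2 below 0.05 m/s))), for 0.3 s.
2. the other short tube is drawn out of the rack (((horizontal distance between short_tube_1 and well below 0.012 m and height (world z) of short_tube_1 below 0.03 m and angle between short_tube_1's own z axis and vertical below 0.35 rad and contact force between short_tube_1 and the fingers below 0.1 N and linear speed of short_tube_1 below 0.05 m/s and height (world z) of short_tube_2 above 0.07 m and contact force between short_tube_2 and the fingers above 1 N) or (horizontal distance between short_tube_2 and well below 0.012 m and height (world z) of short_tube_2 below 0.03 m and angle between short_tube_2's own z axis and vertical below 0.35 rad and contact force between short_tube_2 and the fingers below 0.1 N and linear speed of short_tube_2 below 0.05 m/s and height (world z) of short_tube_1 above 0.07 m and contact force between short_tube_1 and the fingers above 1 N))), for 0.1 s.
At the end, for the whole second after the job is handed in: One short tube stands released in the well (within 12 mm of its axis, tilt under 20 deg); the other is gripped, clear of rack, block and disc, slanted 30-60 deg cap up, bottom over 75 mm above the bench and within 50 mm of the disc's centre. Long tubes: moved under 20 mm, tilt under 14 deg (((horizontal distance between short_tube_1 and well below 0.012 m and height (world z) of short_tube_1 below 0.03 m and angle between short_tube_1's own z axis and vertical below 0.35 rad and contact force between short_tube_1 and the fingers below 0.1 N and linear speed of each of short_tube_1, short_tube_2 below 0.05 m/s and angle between short_tube_2's own z axis and vertical between 0.52 and 1.05 rad and height (world z) of short_tube_2 above 0.075 m and horizontal distance between short_tube_2 and disc below 0.05 m and contact force between short_tube_2 and the fingers above 1 N and contact force between short_tube_2 and rack below 0.1 N and contact force between short_tube_2 and reject_block below 0.1 N and contact force between short_tube_2 and disc below 0.1 N) or (horizontal distance between short_tube_2 and well below 0.012 m and height (world z) of short_tube_2 below 0.03 m and angle between short_tube_2's own z axis and vertical below 0.35 rad and contact force between short_tube_2 and the fingers below 0.1 N and linear speed of each of short_tube_2, short_tube_1 below 0.05 m/s and angle between short_tube_1's own z axis and vertical between 0.52 and 1.05 rad and height (world z) of short_tube_1 above 0.075 m and horizontal distance between short_tube_1 and disc below 0.05 m and contact force between short_tube_1 and the fingers above 1 N and contact force between short_tube_1 and rack below 0.1 N and contact force between short_tube_1 and reject_block below 0.1 N and contact force between short_tube_1 and disc below 0.1 N)) and distance of each of long_tube_1, long_tube_2, long_tube_3 from where it was at the start of the episode below 0.02 m and angle between each of long_tube_1, long_tube_2, long_tube_3's own z axis and vertical below 0.25 rad); the arm keeps its last pose, push and grip.
It fails at once if a long tube is pulled out or tipped (distance of any of long_tube_1, long_tube_2, long_tube_3 from where it was at the start of the episode above 0.04 m).
It fails at once if another thing on the bench is shifted more than 3 cm (distance of any of amber_bottle, reagent_bottle, beaker, marker, dish from where it was at the start of the episode above 0.03 m).
It also fails if it takes over 61 s, if anything falls off the work surface, if the arm or the gripper's body presses on something with over 40 N, if the wrist force passes 120 N, or if a joint passes its speed limit or range.

## Working session

There is one attempt and no reset: what is moved stays moved. The work goes in short steps, Python scripts to look and compute and a tool call to move; the robot and the scene stay as the last step left them, time stands still between calls to the robot, and variables do not carry over. Pictures are saved under pics/ and viewed, at most 10 in all, crops included, and the job is handed in when it is done.

```bash
mkdir -p pics; cat > h.py <<'E'
import numpy as np, cv2
from bench import ctrl, cams
def shot(n,fn):
    c=cams.capture(n); np.savez(fn+'.npz',**c); cv2.imwrite('pics/'+fn+'.png',c['pixels'][:,:,::-1]); return c
def world(c):
    K=c['camera_matrix'];k1=float(c['k1']);v,u=np.mgrid[0:400,0:640]
    D=np.array([k1,0,0,0,0.])
    p=cv2.undistortPoints(np.stack([u,v],-1).reshape(-1,1,2).astype(np.float64),K,D).reshape(400,640,2)
    z=c['range_z'];P=np.stack([p[...,0]*z,p[...,1]*z,z,np.ones_like(z)],-1)
    W=P@np.linalg.inv(c['camera_from_world']).T
    W=W[...,:3];W[z==0]=np.nan;return W
E
python3 - <<'E'
from h import *
print(ctrl.read_state())
for n in('top','side'):
    c=shot(n,n+'0');print(n,np.linalg.inv(c['camera_from_world'])[:3,3],c['k1'])
E
```

```text
{'t': 0.0, 'joints': array([-1.36408068e+00,  2.45785521e-01,  1.55898316e+00, -1.08126496e-05,
        1.33870321e+00, -1.74092396e-01]), 'joint_vel': array([-0.00084002,  0.00038736, -0.000206  , -0.00128196, -0.00227539,
       -0.00112213]), 'effort': array([ 8.35278097e-04, -4.15834665e+01, -3.14601552e+01,  6.85220025e-02,
        3.32256511e-02, -1.35135310e-04]), 'position': array([ 0.24145678, -0.60278487,  0.17098027]), 'orientation': array([-3.13974000e+00, -3.15151790e-04,  3.80810243e-01]), 'force': array([-0.07675706,  0.346569  , -0.58297566]), 'moment': array([ 0.04389609, -0.00819255,  0.01537083]), 'grasp_force': 0.0, 'width': 0.0939726916897843}
top [0.2840281  0.00626845 1.32106995] 0.016047024432340424
side [-0.02332706  0.56713597  0.83747505] -0.016209320406655108
```

View pics/top0.png

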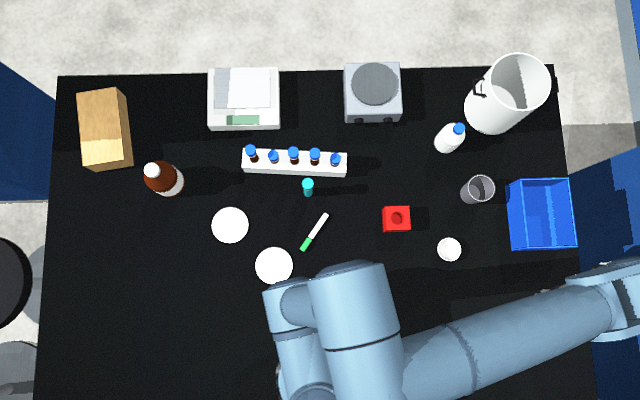

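View pics/side0.png

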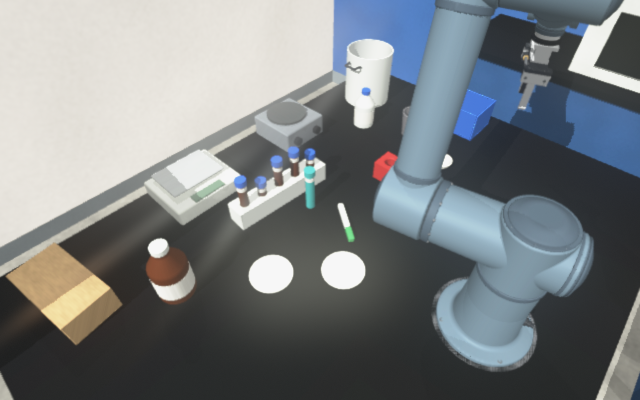

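The top view shows blue caps at (251,150), (274,156), (294,152), (315,154) and (336,159); the 2nd and 5th look short. The red block is at (396,218). The discs are at (230,225), which is leftmost and so the target, and at (274,266). The turquoise look-alike is at (308,186). The side view agrees with this.

```bash
python3 - <<'E'
from h import *
for n in('top','side'):
    c=dict(np.load(n+'0.npz'));W=world(c);hsv=cv2.cvtColor(c['pixels'],cv2.COLOR_RGB2HSV);h,s,v=cv2.split(hsv)
    x,y,z=[W[...,i] for i in range(3)]
    def blobs(name,m,amin=20):
        k,l,st,ce=cv2.connectedComponentsWithStats(m.astype(np.uint8),connectivity=4)
        for i in range(1,k):
            if st[i,4]<amin: continue
            P=W[l==i];P=P[~np.isnan(P[:,0])]
            if len(P)<amin:continue
            zt=np.percentile(P[:,2],95);T=P[P[:,2]>zt-.006]
            xy=T[:,:2].astype(np.float32);cc,r=cv2.minEnclosingCircle(xy)
            print(n,name,ce[i].round(),'n',len(P),'zt',zt.round(4),'mean',T.mean(0).round(4),'circ',np.round(cc,4),round(r,4), 'rect',cv2.minAreaRect(xy))
    b=np.isfinite(x)&(abs(y)<.55)&(x>.1)&(x<1)
    blobs('cap',b&(h>100)&(h<125)&(s>130)&(z>.08)&(z<.17)&(abs(y)<.32))
    blobs('turq',b&(h>80)&(h<98)&(s>120)&(z>.02)&(x>.3))
    blobs('red',b&((h<6)|(h>174))&(s>150)&(z>.055)&(z<.07),50)
    blobs('disc',b&(s<40)&(v>150)&(z>-.005)&(z<.012)&(y>-.1),300)
    blobs('rack',b&(s<60)&(v>110)&(z>.052)&(z<.068)&(x>.45)&(x<.75)&(abs(y)<.3),200)
    blobs('marker',b&(z>.008)&(z<.03)&(v>90)&(abs(y)<.2),40)
E
```

```text
top cap [250. 150.] n 107 zt 0.1533 mean [0.6432 0.1652 0.1503] circ [0.6427 0.1638] 0.0165 rect ((0.6435352563858032, 0.16504214704036713), (0.02823536843061447, 0.030260270461440086), 79.90409851074219)
top cap [293. 152.] n 105 zt 0.1537 mean [0.6331 0.0461 0.1506] circ [0.6335 0.0458] 0.0155 rect ((0.6337904334068298, 0.04642336443066597), (0.027792083099484444, 0.026830513030290604), 88.15936279296875)
top cap [315. 153.] n 105 zt 0.1534 mean [ 0.6282 -0.0128  0.1505] circ [ 0.6288 -0.0142] 0.016 rect ((0.6277947425842285, -0.013090557418763638), (0.0250395517796278, 0.029835889115929604), 88.15902709960938)
top cap [273. 155.] n 94 zt 0.1134 mean [0.6372 0.1054 0.1104] circ [0.6372 0.106 ] 0.0153 rect ((0.6384162902832031, 0.10676131397485733), (0.026136014610528946, 0.02765999175608158), 89.01602935791016)
top cap [335. 158.] n 94 zt 0.1131 mean [ 0.6235 -0.0731  0.1101] circ [ 0.6235 -0.0732] 0.0152 rect ((0.6244872808456421, -0.07257013022899628), (0.027636734768748283, 0.028168782591819763), 67.20372772216797)
top turq [308. 186.] n 160 zt 0.143 mean [0.5446 0.0075 0.1404] 
[... 4251 characters left out ...]
, (0.2231340855360031, 0.007028074003756046), 84.89824676513672)
side marker [224. 194.] n 140 zt 0.0288 mean [0.7477 0.1626 0.0266] circ [0.7481 0.1608] 0.0388 rect ((0.7484254837036133, 0.16076907515525818), (0.006888742558658123, 0.07732710987329483), 0.27006661891937256)
side marker [310. 203.] n 43 zt 0.028 mean [0.5356 0.015  0.0263] circ [0.5392 0.0113] 0.0121 rect ((0.5370334386825562, 0.015251662582159042), (0.02410145476460457, 0.009024693630635738), 28.04452896118164)
side marker [346. 222.] n 223 zt 0.0168 mean [ 0.415  -0.004   0.0141] circ [ 0.4199 -0.0061] 0.0674 rect ((0.4190692901611328, -0.0071762725710868835), (0.016284126788377762, 0.13457399606704712), 53.88857650756836)
```

```bash
cat >> h.py <<'E'
from scipy.spatial.transform import Rotation as R
def rel(pos,rpy):
    s=ctrl.read_state();Rn=R.from_euler('xyz',s['orientation'])
    d=Rn.inv().apply(np.array(pos)-s['position']);r=(Rn.inv()*R.from_euler('xyz',rpy)).as_rotvec()
    print('t',s['t'],'pos',s['position'].round(4),'rpy',s['orientation'].round(3),'d',d.round(4),'r',r.round(4),'w',round(s['width'],4),'g',s['grasp_force'],'F',s['force'].round(1),'j',s['joints'].round(2))
E
python3 -c "
from h import *
rel([.622,-.0735,.25],[np.pi,0,1.49])"
```

```text
t 0.1 pos [ 0.2415 -0.6028  0.1711] rpy [-3.14  -0.     0.381] d [ 0.55   -0.3501 -0.0782] r [-0.0013 -0.0012 -1.1092] w 0.0945 g 0.0 F [-0.6 -0.1  0.9] j [-1.36  0.25  1.56  0.    1.34 -0.17]
```

Emit:
nudge_tcp(steps=[0,0,-0.04,0,0,0,0.094,0,0,-0.08,0,0,0,0.094], squeeze=20)

```text
t: 0.3
position: [0.2413, -0.6021, 0.2506]
orientation: [-3.137, -0.001, 0.381]
force: [0.4, -0.1, 0.5]
width: 0.094
grasp_force: 0.0
```

Units first: turns go in shares of 90 degrees. So -1.109 rad is -0.706.

Emit:
nudge_tcp(steps=[0.04,-0.025,0,0,0,-0.0637,0.094,0.08,-0.05,0,0,0,-0.1273,0.094,0.12,-0.075,0,0,0,-0.191,0.094,0.16,-0.1,0,0,0,-0.2546,0.094,0.2,-0.125,0,0,0,-0.3183,0.094,0.24,-0.15,0,0,0,-0.382,0.094,0.28,-0.175,0,0,0,-0.4456,0.094,0.32,-0.2,0,0,0,-0.5093,0.094,0.36,-0.23,0,0,0,-0.573,0.094,0.4,-0.255,0,0,0,-0.6366,0.094,0.44,-0.28,0,0,0,-0.7003,0.094,0.48,-0.305,0,0,0,-0.706,0.094])

```text
t: 1.5
position: [0.5744, -0.1399, 0.2517]
orientation: [-3.141, -0.0, 1.492]
force: [0.3, -0.4, 0.8]
width: 0.0941
grasp_force: 0.0
```

Emit:
nudge_tcp(steps=[0,0,0,0,0,0,0.094])

```text
t: 1.6
position: [0.5755, -0.1375, 0.2514]
orientation: [-3.141, -0.001, 1.496]
force: [-0.7, -0.6, -0.7]
width: 0.0939
grasp_force: 0.0
```

```bash
python3 -c "
from h import *
rel([.622,-.0735,.16],[np.pi,0,1.49])"
```

```text
t 1.6 pos [ 0.5755 -0.1375  0.2514] rpy [-3.141e+00 -1.000e-03  1.496e+00] d [0.0671 0.0416 0.0915] r [-0.0005 -0.0015  0.0061] w 0.0939 g 0.0 F [-0.7 -0.6 -0.7] j [-0.43  0.05  1.63  0.    1.46 -0.35]
```

Emit:
nudge_tcp(steps=[0.035,0.021,0.02,0,0,0,0.094,0.067,0.0416,0.05,0,0,0,0.094,0.067,0.0416,0.09,0,0,0,0.094,0.067,0.0416,0.09,0,0,0,0.094,0.067,0.0416,0.09,0,0,0,0.094])

```text
t: 2.1
position: [0.62, -0.0791, 0.1618]
orientation: [-3.14, -0.0, 1.489]
force: [0.2, -0.5, 1.5]
width: 0.0938
grasp_force: 0.0
```

```bash
python3 - <<'E'
from h import *
rel([.622,-.0735,.081],[np.pi,0,1.49])
c=shot('side','side1')
im=c['pixels'][90:220,230:380,::-1];cv2.imwrite('pics/side1c.png',cv2.resize(im,None,fx=4,fy=4))
E
```

```text
t 2.1 pos [ 0.62   -0.0791  0.1618] rpy [-3.14  -0.     1.489] d [0.0057 0.0017 0.0808] r [-0.0018 -0.0002 -0.001 ] w 0.0938 g 0.0 F [ 0.2 -0.5  1.5] j [-0.31  0.2   1.63 -0.    1.31 -0.23]
```

View pics/side1c.png

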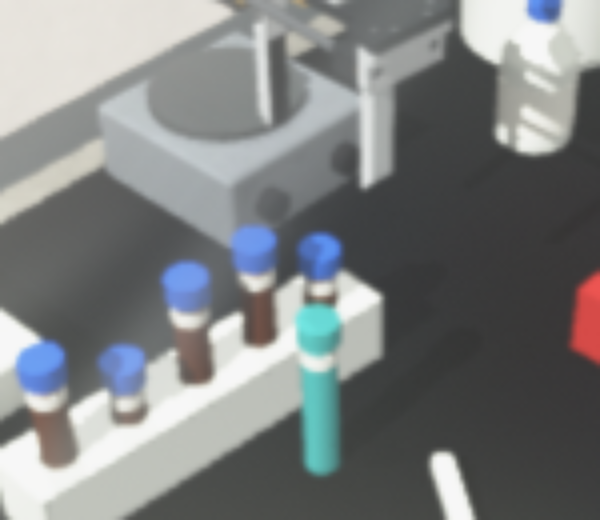

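The gripper is above the right-hand short tube (cap at crop (320,255)), with the fingers straddling it across the rack.

Emit:
nudge_tcp(steps=[0.005,0.002,0,0,0,0,0.094,0.005,0.002,0.03,0,0,0,0.094,0.005,0.002,0.06,0,0,0,0.094,0.005,0.002,0.08,0,0,0,0.094,0.005,0.002,0.08,0,0,0,0.094,0.005,0.002,0.08,0,0,0,0.094])

```text
t: 2.75
position: [0.6243, -0.0742, 0.0841]
orientation: [3.139, 0.001, 1.489]
force: [0.9, -0.2, 0.0]
width: 0.0938
grasp_force: 0.0
```

```bash
python3 -c "
from h import *
rel([.622,-.0735,.081],[np.pi,0,1.49])"
```

```text
t 2.75 pos [ 0.6243 -0.0742  0.0841] rpy [3.139e+00 1.000e-03 1.489e+00] d [ 0.0005 -0.0023  0.003 ] r [ 0.0026  0.0005 -0.0007] w 0.0938 g 0.0 F [ 0.9 -0.2  0. ] j [-0.3   0.28  1.68  0.    1.18 -0.22]
```

Emit:
nudge_tcp(steps=[0,0,0,0,0,0,0.02,0,0,0,0,0,0,0.02,0,0,0,0,0,0,0.02,0,0,0,0,0,0,0.02,0,0,0,0,0,0,0.02,0,0,0,0,0,0,0.02], squeeze=20)

```text
t: 3.35
position: [0.6231, -0.0736, 0.0821]
orientation: [-3.142, -0.0, 1.49]
force: [-0.2, -0.4, 0.1]
width: 0.0493
grasp_force: 0.0
```

Emit:
nudge_tcp(steps=[0,0,0,0,0,0,0.02,0,0,0,0,0,0,0.02,0,0,0,0,0,0,0.02,0,0,0,0,0,0,0.02,0,0,0,0,0,0,0.02], squeeze=20)

```text
t: 3.85
position: [0.6231, -0.0737, 0.082]
orientation: [-3.142, 0.0, 1.49]
force: [-1.2, -0.4, 0.7]
width: 0.0201
grasp_force: 0.0
```

Emit:
nudge_tcp(steps=[0,0,-0.02,0,0,0,0.02,0,0,-0.04,0,0,0,0.02,0,0,-0.06,0,0,0,0.02,0,0,-0.08,0,0,0,0.02,0,0,-0.1,0,0,0,0.02,0,0,-0.13,0,0,0,0.02,0,0,-0.13,0,0,0,0.02])

```text
t: 4.55
position: [0.6257, -0.0744, 0.2172]
orientation: [3.133, 0.002, 1.49]
force: [0.5, -0.0, 0.3]
width: 0.0199
grasp_force: 0.0
```

```bash
python3 -c "
from h import *
rel([.453,-.251,.205],[np.pi,0,1.49])
c=shot('side','side2');cv2.imwrite('pics/side2c.png',cv2.resize(c['pixels'][60:220,230:430,::-1],None,fx=3,fy=3))"
```

```text
t 4.55 pos [ 0.6257 -0.0744  0.2172] rpy [3.133e+00 2.000e-03 1.490e+00] d [-0.19   -0.158   0.0112] r [ 0.0085  0.0018 -0.0001] w 0.0199 g 0.0 F [ 0.5 -0.   0.3] j [-0.3   0.16  1.57  0.    1.4  -0.22]
```

View pics/side2c.png

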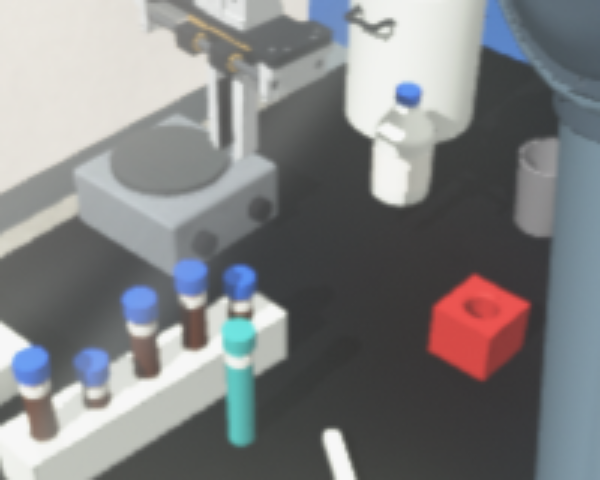

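The fingers closed on air, and the tube is still in the rack (cap at crop (240,278)). I'll compare the real fingertips in the image with the reported TCP.

```bash
python3 - <<'E'
from h import *
def proj(c,p):
    q=c['camera_from_world'];rv,_=cv2.Rodrigues(q[:3,:3]);return cv2.projectPoints(np.array([p],float),rv,q[:3,3],c['camera_matrix'],np.array([float(c['k1']),0,0,0,0]))[0].ravel().round(1)
c=dict(np.load('side1.npz'))
W=world(c);print('side1 tcp px',proj(c,[.62,-.0791,.1618]),'cap',proj(c,[.622,-.0735,.11]),'measured cap earlier 310,153')
c=dict(np.load('side2.npz'));print('side2 tcp',proj(c,[.6257,-.0744,.2172]))
for f in('side1','side2'):
    c=dict(np.load(f+'.npz'));W=world(c);m=(W[...,2]>.13)&(W[...,2]<.30)&(W[...,0]>.5)&(W[...,0]<.75)&(abs(W[...,1]+.08)<.2)&(W[...,2]>.165 if f=='side2' else W[...,2]>.152)
    k,l,st,ce=cv2.connectedComponentsWithStats(m.astype(np.uint8))
    for i in range(1,k):
        if st[i,4]<25:continue
        P=W[l==i];o=P[:,2].argsort()[:15];print(f,ce[i].round(),st[i,4],'low',P[o].mean(0).round(3))
c=shot('top','top2');W=world(c)
m=(W[...,2]>.16)&(W[...,2]<.35)&(W[...,0]>.5)&(W[...,0]<.8)&(abs(W[...,1]+.08)<.2)
print(W[m].mean(0),W[m].min(0),W[m].max(0))
cv2.imwrite('pics/top2c.png',cv2.resize(c['pixels'][90:270,200:430,::-1],None,fx=3,fy=3))
E
```

```text
side1 tcp px [310.6 136.4] cap [309.1 151.2] measured cap earlier 310,153
side2 tcp [307.5 120. ]
side1 [298. 107.] 204 low [ 0.666 -0.082  0.197]
side1 [325. 119.] 242 low [ 0.562 -0.072  0.204]
side2 [307. 102.] 242 low [ 0.631 -0.073  0.252]<stdin>:15: RuntimeWarning: Mean of empty slice.
  ret = um.true_divide(
Traceback (most recent call last):
ValueError: zero-size array to reduction operation minimum which has no identity
```

```bash
python3 - <<'E'
from h import *
c=dict(np.load('side2.npz'));W=world(c)
m=(W[...,2]>.2)&(W[...,2]<.30)&(W[...,0]>.5)&(W[...,0]<.75)&(abs(W[...,1]+.08)<.1)
for r in range(95,125):
    k=np.where(m[r,285:330])[0]+285
    if len(k): print(r,k.min(),k.max(),W[r,k].mean(0).round(3),c['pixels'][r,k].mean().round())
s=ctrl.read_state();print(s['position'],s['t'])
E
```

```text
95 300 307 [ 0.635 -0.072  0.292] 145.0
96 300 307 [ 0.635 -0.072  0.289] 145.0
97 300 315 [ 0.628 -0.073  0.289] 155.0
98 300 315 [ 0.62  -0.071  0.29 ] 162.0
99 300 315 [ 0.62  -0.071  0.287] 165.0
100 300 315 [ 0.62  -0.071  0.285] 166.0
101 300 315 [ 0.62  -0.071  0.281] 166.0
102 300 315 [ 0.62  -0.07   0.279] 166.0
103 300 315 [ 0.62  -0.07   0.275] 165.0
104 300 315 [ 0.621 -0.071  0.272] 163.0
105 300 315 [ 0.62  -0.071  0.269] 162.0
106 301 315 [ 0.619 -0.071  0.266] 159.0
107 301 315 [ 0.618 -0.07   0.264] 160.0
108 302 315 [ 0.617 -0.071  0.261] 163.0
109 302 315 [ 0.615 -0.07   0.259] 161.0
110 309 314 [ 0.603 -0.068  0.263] 183.0
111 309 313 [ 0.604 -0.067  0.259] 190.0
112 309 311 [ 0.606 -0.065  0.256] 198.0
113 309 309 [ 0.609 -0.064  0.253] 195.0
[ 0.62336534 -0.0737141   0.21234927] 4.65
```

The real fingertips sit about 38 mm higher than the reported TCP (about 0.25 against 0.212). The first grasp therefore closed above the cap. I'll go lower by that amount and check with the camera.

Emit:
nudge_tcp(steps=[0,0,0,0,0,0,0.094,0,0,0,0,0,0,0.094,0,0,0,0,0,0,0.094,0,0,0,0,0,0,0.094,0,0,0,0,0,0,0.094,0,0,0.02,0,0,0,0.094,0,0,0.05,0,0,0,0.094,0,0,0.08,0,0,0,0.094,0,0,0.11,0,0,0,0.094,0,0,0.135,0,0,0,0.094,0,0,0.135,0,0,0,0.094,0,0,0.135,0,0,0,0.094])

```text
t: 5.85
position: [0.6233, -0.0737, 0.0774]
orientation: [-3.141, -0.0, 1.49]
force: [-0.5, -0.1, 0.4]
width: 0.0941
grasp_force: 0.0
```

```bash
python3 - <<'E'
from h import *
rel([.622,-.0735,.047],[np.pi,0,1.49])
c=shot('side','side3');cv2.imwrite('pics/side3c.png',cv2.resize(c['pixels'][90:220,230:380,::-1],None,fx=4,fy=4))
E
```

```text
t 5.85 pos [ 0.6233 -0.0737  0.0774] rpy [-3.141 -0.     1.49 ] d [ 0.0001 -0.0013  0.0304] r [-0.0001 -0.0001 -0.0002] w 0.0941 g 0.0 F [-0.5 -0.1  0.4] j [-0.3   0.29  1.68  0.    1.17 -0.22]
```

View pics/side3c.png

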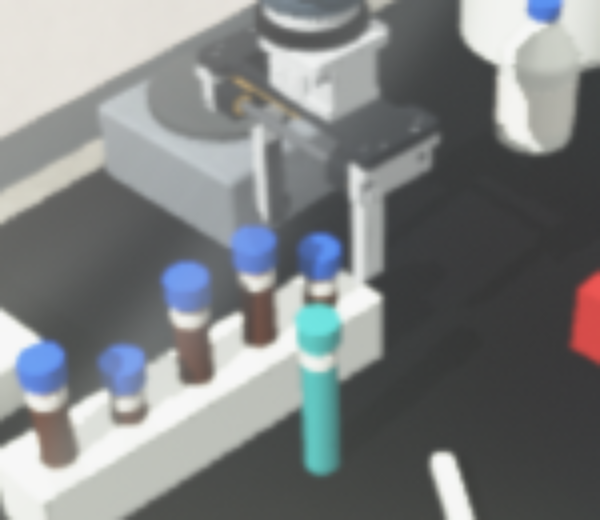

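Fingers straddle the cap; the near fingertip ends at crop (367,275). I'll measure its height.

```bash
python3 - <<'E'
from h import *
c=dict(np.load('side3.npz'));W=world(c)
for r in range(140,162,2): print(r,W[r,319:326].round(3)[::3].tolist(),c['pixels'][r,319:326].mean(1).round()[::3])
E
```

```text
140 [[0.544, -0.034, 0.213], [0.543, -0.044, 0.207], [0.559, -0.074, 0.183]] [207. 176. 134.]
142 [[0.569, -0.06, 0.179], [0.563, -0.065, 0.179], [0.561, -0.076, 0.174]] [225. 171. 141.]
144 [[0.569, -0.06, 0.172], [0.563, -0.065, 0.172], [0.561, -0.076, 0.167]] [227. 168. 141.]
146 [[0.571, -0.062, 0.162], [0.561, -0.063, 0.168], [0.561, -0.076, 0.16]] [227. 166. 141.]
148 [[0.569, -0.059, 0.158], [0.561, -0.064, 0.16], [0.562, -0.076, 0.153]] [227. 163. 140.]
150 [[0.569, -0.06, 0.151], [0.563, -0.066, 0.15], [0.562, -0.077, 0.145]] [227. 164. 139.]
152 [[0.571, -0.062, 0.142], [0.561, -0.063, 0.146], [0.561, -0.076, 0.139]] [227. 165. 138.]
154 [[0.569, -0.06, 0.137], [0.563, -0.066, 0.137], [0.561, -0.076, 0.131]] [227. 168. 138.]
156 [[0.57, -0.061, 0.128], [0.564, -0.067, 0.128], [0.561, -0.076, 0.124]] [227. 171. 137.]
158 [[0.571, -0.062, 0.12], [0.563, -0.065, 0.122], [0.658, -0.182, -0.002]] [227. 160.  81.]
160 [[0.572, -0.063, 0.111], [0.658, -0.168, -0.002], [0.651, -0.175, -0.003]] [228.  83.  60.]
```

Emit:
nudge_tcp(steps=[-0.003,0,0.015,0,0,0,0.094,-0.003,0,0.03,0,0,0,0.094,-0.003,0,0.03,0,0,0,0.094,-0.003,0,0.03,0,0,0,0.02,-0.003,0,0.03,0,0,0,0.02,-0.003,0,0.03,0,0,0,0.02,-0.003,0,0.03,0,0,0,0.02,-0.003,0,0.03,0,0,0,0.02,-0.003,0,0.03,0,0,0,0.02,-0.003,0,0.03,0,0,0,0.02,-0.003,0,0.03,0,0,0,0.02,-0.003,0,0.03,0,0,0,0.02], squeeze=20)

```text
t: 7.1
position: [0.6229, -0.0766, 0.047]
orientation: [-3.142, -0.0, 1.49]
force: [0.4, 0.8, -0.6]
width: 0.0315
grasp_force: 20.0
```

Emit:
nudge_tcp(steps=[0,0,0,0,0,0,0.02,0,0,0,0,0,0,0.02], squeeze=20)

```text
t: 7.3
position: [0.6229, -0.0767, 0.0471]
orientation: [3.142, 0.0, 1.49]
force: [-0.6, -0.0, 0.1]
width: 0.0315
grasp_force: 20.0
```

Emit:
nudge_tcp(steps=[0,0,-0.02,0,0,0,0.02,0,0,-0.045,0,0,0,0.02,0,0,-0.07,0,0,0,0.02,0,0,-0.1,0,0,0,0.02,0,0,-0.12,0,0,0,0.02,-0.03,-0.025,-0.13,0,0,0,0.02,-0.06,-0.05,-0.13,0,0,0,0.02,-0.09,-0.08,-0.13,0,0,0,0.02,-0.12,-0.11,-0.13,0,0,0,0.02,-0.15,-0.14,-0.13,0,0,0,0.02,-0.187,-0.155,-0.13,0,0,0,0.02,-0.187,-0.155,-0.13,0,0,0,0.02])

```text
t: 8.5
position: [0.4514, -0.2536, 0.1772]
orientation: [-3.142, 0.001, 1.484]
force: [0.1, 1.0, -0.6]
width: 0.0316
grasp_force: 20.0
```

Emit:
nudge_tcp(steps=[0,0,0,0,0,0,0.02,0,0,0,0,0,0,0.02])

```text
t: 8.7
position: [0.4536, -0.2498, 0.1769]
orientation: [-3.142, -0.0, 1.491]
force: [0.5, -0.5, -1.0]
width: 0.0319
grasp_force: 20.0
```

```bash
python3 - <<'E'
from h import *
rel([.453,-.251,.12],[np.pi,0,1.49])
shot('top','top4');c=shot('side','side4');cv2.imwrite('pics/side4c.png',cv2.resize(c['pixels'][50:210,310:510,::-1],None,fx=3,fy=3))
E
```

```text
t 8.7 pos [ 0.4536 -0.2498  0.1769] rpy [-3.142 -0.     1.491] d [-0.0013 -0.0005  0.0569] r [-0.0001 -0.0004  0.0006] w 0.0319 g 20.000026524066925 F [ 0.5 -0.5 -1. ] j [-0.72 -0.07  1.89  0.    1.33 -0.64]
```

View pics/side4c.png

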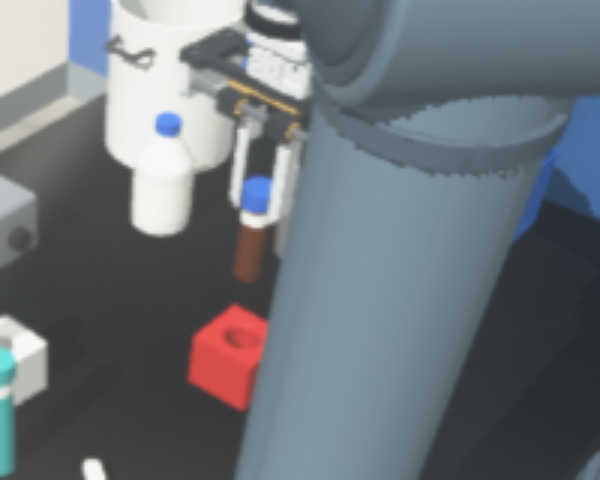

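View pics/top4.png

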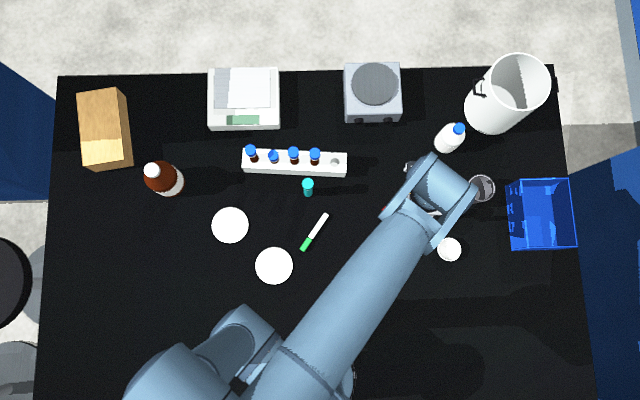

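The short tube hangs from the fingers above the block, its bottom at crop (245,278) and the well at (243,337). In the top view the arm hides the gripper. Its hole at (336,161) is now empty, and the other four tubes are in place. I'll measure the tube axis against the well in the side view.

```bash
python3 - <<'E'
from h import *
c=dict(np.load('side4.npz'));W=world(c);C=np.linalg.inv(c['camera_from_world'])[:3,3]
h,s,v=cv2.split(cv2.cvtColor(c['pixels'],cv2.COLOR_RGB2HSV))
m=np.zeros((400,640),bool);m[120:146,380:404]=True
br=m&((h<15)|(h>170))&(s>60)&(W[...,2]>.08)
for r in range(120,146):
    k=np.where(br[r])[0]
    if len(k)>5:
        P=np.median(W[r,k[len(k)//2-1:len(k)//2+2]],0);d=(P-C);dh=d[:2]/np.linalg.norm(d[:2])
        print(r,k.min(),k.max(),'axis',(P[:2]+.013*dh).round(4),'z',P[2].round(4))
# well rim in side4: dark red pixels / points below top
red=((h<6)|(h>174))&(s>120)
reg=np.zeros_like(red);reg[150:190,370:402]=True
t=reg&red&(abs(W[...,2]-.06)<.004);print('top face n',t.sum(),W[t].min(0).round(3),W[t].max(0).round(3))
for r in range(152,172): print(r,''.join('T' if t[r,x] else ('w' if red[r,x] and W[r,x,2]<.055 else '.') for x in range(370,402)))
E
```

```text
127 390 398 axis [ 0.4539 -0.2488] z 0.1959
128 390 398 axis [ 0.4531 -0.2484] z 0.1921
129 390 397 axis [ 0.4533 -0.2497] z 0.1884
130 390 397 axis [ 0.4515 -0.2475] z 0.1865
131 390 397 axis [ 0.4508 -0.2486] z 0.1814
132 390 397 axis [ 0.453  -0.2518] z 0.1781
133 389 397 axis [ 0.4527 -0.2467] z 0.1744
134 389 396 axis [ 0.455  -0.2502] z 0.171
135 389 396 axis [ 0.4518 -0.2467] z 0.168
136 389 396 axis [ 0.4523 -0.2485] z 0.1648
137 389 396 axis [ 0.4512 -0.2475] z 0.1621
138 389 396 axis [ 0.452  -0.2496] z 0.1573
139 388 396 axis [ 0.4538 -0.2481] z 0.1536
140 388 395 axis [ 0.453  -0.2475] z 0.1508
141 388 395 axis [ 0.4522 -0.2484] z 0.1479
142 389 395 axis [ 0.4523 -0.2481] z 0.1426
top face n 201 [ 0.415 -0.289  0.056] [ 0.485 -0.216  0.063]
152 ................wwTT............
153 ...............wwTTTTTw.........
154 ..............wTTTTT.T.ww.......
155 ............wwTTTTTTTTTTTw......
156 ...........wwTTTTTTTTTTTTTTw....
157 ..........wTTTTTTT.TTTTTTTTTT...
158 ........wwTTTTTTTTTwTTTTTTTTT...
159 .......wwTTT.TTTTTwwwwwTTT.TT...
160 ......wwTTTTTTTTwwwwwwwwwwTTT...
161 .....wTTTTTTTTw.wwwwwwwwwwTT....
162 ....wTTT.TTTTTTwwwwwwwwwwwwT....
163 ....w.TT.TTTTTTwwwwwwwwwwww.....
164 ....w.wTTT..wwTTwwwwwwwwwwwT....
165 ....wwwwwwTTT.TTTwwwwwwwwwwT....
166 ....wwwwwwwTTTTTTTTTTTwTTTT.....
167 ....wwwwwwww.T.TTTT.TTTTTTT.....
168 ...wwwwwwwwwwwTTTTTTTTT.TTT.....
169 ...wwwwwwwwwwwwwwTTwTTTTTTT.....
170 ...wwwwwwwwwwwwwwwTTTTTTTT......
171 ...wwwwwwwwwwwwwwwww.TTTTT......
```

Emit:
nudge_tcp(steps=[-0.0046,-0.0016,0.02,0,0,0,0.02,-0.0046,-0.0016,0.05,0,0,0,0.02,-0.0046,-0.0016,0.07,0,0,0,0.02,-0.0046,-0.0016,0.07,0,0,0,0.02,-0.0046,-0.0016,0.07,0,0,0,0.02,-0.0046,-0.0016,0.08,0,0,0,0.02,-0.0046,-0.0016,0.09,0,0,0,0.02])

```text
t: 9.5
position: [0.4523, -0.2556, 0.088]
orientation: [3.139, 0.002, 1.49]
force: [-0.4, -0.3, -0.8]
width: 0.0316
grasp_force: 20.0
```

Emit:
nudge_tcp(steps=[0,0,0.01,0,0,0,0.02,0,0,0.02,0,0,0,0.02,0,0,0.03,0,0,0,0.02,0,0,0.033,0,0,0,0.02,0,0,0.033,0,0,0,0.02])

```text
t: 10.0
position: [0.4509, -0.2547, 0.0533]
orientation: [-3.141, -0.001, 1.49]
force: [0.6, -0.3, -1.2]
width: 0.0316
grasp_force: 20.0
```

```bash
python3 -c "
from h import *
rel([.451,-.2545,.054],[np.pi,0,1.49])"
```

```text
t 10.0 pos [ 0.4509 -0.2547  0.0533] rpy [-3.141e+00 -1.000e-03  1.490e+00] d [ 0.0002  0.     -0.0007] r [-0.001  -0.0008 -0.0003] w 0.0316 g 19.999890625476837 F [ 0.6 -0.3 -1.2] j [-0.73  0.08  1.98  0.    1.08 -0.65]
```

No contact force on the way down, so the tube is in the well. Releasing and rising.

Emit:
nudge_tcp(steps=[0,0,0,0,0,0,0.094,0,0,0,0,0,0,0.094,0,0,0,0,0,0,0.094,0,0,0,0,0,0,0.094,0,0,0,0,0,0,0.094,0,0,0,0,0,0,0.094,0,0,0,0,0,0,0.094])

```text
t: 10.7
position: [0.4513, -0.255, 0.0541]
orientation: [3.142, 0.0, 1.49]
force: [-0.4, 0.5, -0.2]
width: 0.084
grasp_force: 0.0
```

Emit:
nudge_tcp(steps=[0,0,-0.03,0,0,0,0.094,0,0,-0.06,0,0,0,0.094,0,0,-0.1,0,0,0,0.094,0,0,-0.15,0,0,0,0.094,0.03,0.03,-0.15,0,0,0,0.094,0.06,0.06,-0.15,0,0,0,0.094,0.09,0.09,-0.15,0,0,0,0.094,0.12,0.12,-0.15,0,0,0,0.094,0.15,0.15,-0.15,0,0,0,0.094,0.18,0.17,-0.15,0,0,0,0.094,0.21,0.17,-0.15,0,0,0,0.094,0.24,0.17,-0.15,0,0,0,0.094])

```text
t: 11.9
position: [0.6405, -0.0281, 0.2035]
orientation: [-3.141, -0.0, 1.49]
force: [0.4, -0.7, 0.4]
width: 0.0938
grasp_force: 0.0
```

```bash
python3 - <<'E'
from h import *
rel([.6375,.1035,.10],[np.pi,0,1.49])
c=shot('top','top5')
W=world(c);h,s,v=cv2.split(cv2.cvtColor(c['pixels'],cv2.COLOR_RGB2HSV))
b=(h>100)&(h<125)&(s>130)&(W[...,2]>.07)&(W[...,2]<.17)&(abs(W[...,1])<.32)&(W[...,0]<.75)&(W[...,0]>.35)
k,l,st,ce=cv2.connectedComponentsWithStats(b.astype(np.uint8),connectivity=4)
for i in range(1,k):
    if st[i,4]>20:print(ce[i].round(),W[l==i].mean(0).round(4),W[l==i].max(0)[2].round(4))
cv2.imwrite('pics/top5c.png',cv2.resize(c['pixels'][130:250,210:430,::-1],None,fx=3,fy=3))
E
```

```text
t 11.9 pos [ 0.6405 -0.0281  0.2035] rpy [-3.141 -0.     1.49 ] d [ 0.131  -0.0135  0.1035] r [-0.0007 -0.0001  0.0001] w 0.0938 g 0.0 F [ 0.4 -0.7  0.4] j [-0.22  0.2   1.55  0.    1.39 -0.14]
[250. 150.] [0.6416 0.1649 0.1493] 0.1557
[273. 155.] [0.6363 0.1061 0.1089] 0.1149
[401. 215.] [ 0.4526 -0.2493  0.1134] 0.1214
```

View pics/top5c.png

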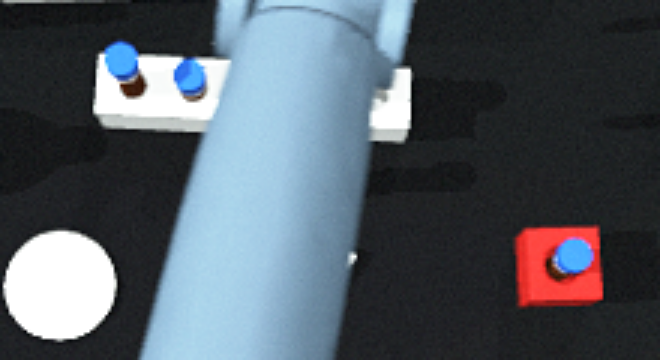

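The first tube stands upright in the well: its cap is at crop (572,257), top about 0.115, within 2 mm of the centre. Next is the second short tube, at crop (190,80).

Emit:
nudge_tcp(steps=[0.04,-0.004,0,0,0,0,0.094,0.08,-0.008,0,0,0,0,0.094,0.115,-0.012,0,0,0,0,0.094,0.132,-0.0143,0.02,0,0,0,0.094,0.132,-0.0143,0.05,0,0,0,0.094,0.132,-0.0143,0.08,0,0,0,0.094,0.132,-0.0143,0.1,0,0,0,0.094,0.132,-0.0143,0.12,0,0,0,0.094,0.132,-0.0143,0.12,0,0,0,0.094,0.132,-0.0143,0.12,0,0,0,0.094])

```text
t: 12.95
position: [0.6366, 0.1031, 0.0842]
orientation: [-3.141, -0.0, 1.49]
force: [-0.3, -0.4, -0.4]
width: 0.0941
grasp_force: 0.0
```

```bash
python3 - <<'E'
from h import *
rel([.6366,.1045,.047],[np.pi,0,1.49])
c=shot('side','side6');cv2.imwrite('pics/side6c.png',cv2.resize(c['pixels'][100:250,200:350,::-1],None,fx=4,fy=4))
E
```

```text
t 12.95 pos [0.6366 0.1031 0.0842] rpy [-3.141 -0.     1.49 ] d [ 0.0014 -0.0001  0.0372] r [-0.0003 -0.     -0.0003] w 0.0941 g 0.0 F [-0.3 -0.4 -0.4] j [-0.01  0.32  1.63  0.    1.19  0.07]
```

View pics/side6c.png

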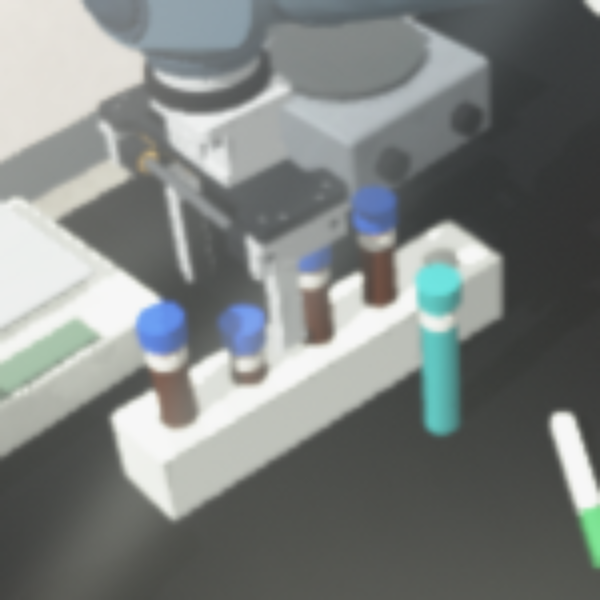

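The fingers straddle the short tube (cap at crop (243,330)) and clear the neighbours. Descend and grip.

Emit:
nudge_tcp(steps=[0,0,0.015,0,0,0,0.094,0,0,0.037,0,0,0,0.094,0,0,0.037,0,0,0,0.094,0,0,0.037,0,0,0,0.02,0,0,0.037,0,0,0,0.02,0,0,0.037,0,0,0,0.02,0,0,0.037,0,0,0,0.02,0,0,0.037,0,0,0,0.02,0,0,0.037,0,0,0,0.02,0,0,0.037,0,0,0,0.02,0,0,0.037,0,0,0,0.02,0,0,0.037,0,0,0,0.02], squeeze=25)

```text
t: 14.2
position: [0.6366, 0.1032, 0.047]
orientation: [-3.142, 0.0, 1.49]
force: [0.3, 0.1, 0.7]
width: 0.0314
grasp_force: 25.0
```

Emit:
nudge_tcp(steps=[0,0,-0.01,0,0,0,0.02,0,0,-0.03,0,0,0,0.02,0,0,-0.06,0,0,0,0.02,0,0,-0.09,0,0,0,0.02,0,0,-0.12,0,0,0,0.02,0,0,-0.15,0,0,0,0.02,0,0,-0.18,0,0,0,0.02,0,0,-0.21,0,0,0,0.02,0,0,-0.21,0,0,0,0.02,0,0,-0.21,0,0,0,0.02])

```text
t: 15.2
position: [0.6365, 0.1033, 0.2575]
orientation: [3.141, -0.0, 1.49]
force: [-0.7, -0.4, -0.8]
width: 0.0319
grasp_force: 25.0
```

```bash
python3 - <<'E'
from h import *
Rd=R.from_euler('xyz',[np.pi,0,1.49]);az=np.arctan2(.2465,.451);d=np.array([np.cos(az),np.sin(az),0])
zt=(d-[0,0,1])/2**.5           # tool z outward-down 45
ax=np.cross([0,0,-1],zt);ax/=np.linalg.norm(ax);Rt=R.from_rotvec(ax*np.pi/4)*Rd
B=np.array([.451,.2465,.12]); tcp=B-zt*.037    # reported TCP is ~37 mm beyond... bottom
print(tcp,Rt.as_euler('xyz'));
# in grasp: reported tcp .047, tube bottom .010 -> bottom is 37 mm ahead of reported TCP
rel(tcp,Rt.as_euler('xyz'))
E
```

```text
[0.42804237 0.2339522  0.14616295] [ 2.44533223 -0.39857018  1.6363296 ]
t 15.2 pos [0.6365 0.1033 0.2575] rpy [ 3.141 -0.     1.49 ] d [ 0.1134 -0.2185  0.1112] r [-0.6558  0.4311 -0.    ] w 0.0319 g 24.999895691871643 F [-0.7 -0.4 -0.8] j [-0.01  0.18  1.48  0.    1.48  0.07]
```

Emit:
nudge_tcp(steps=[0.02,-0.04,0,0,0,0,0.02,0.04,-0.08,0,0,0,0,0.02,0.06,-0.12,0,0,0,0,0.02,0.08,-0.15,0,0,0,0,0.02,0.1,-0.17,0,0,0,0,0.02,0.115,-0.18,0,0,0,0,0.02,0.13,-0.18,0,0,0,0,0.02,0.13,-0.18,0,0,0,0,0.02,0.13,-0.18,0,0,0,0,0.02])

```text
t: 16.1
position: [0.4678, 0.2471, 0.256]
orientation: [-3.14, 0.001, 1.49]
force: [0.6, 0.1, -0.9]
width: 0.0313
grasp_force: 25.0
```

```bash
python3 - <<'E'
from h import *
zt=np.array([-1,0,-1])/2**.5
Rt=R.from_rotvec([0,np.pi/4,0])*R.from_euler('xyz',[np.pi,0,1.49]);print(Rt.apply([0,0,1]))
B=np.array([.451,.2465,.125])
rel(B-zt*.037,Rt.as_euler('xyz'))
E
```

```text
[-7.07106781e-01  5.55111512e-17 -7.07106781e-01]
t 16.1 pos [0.4678 0.2471 0.256 ] rpy [-3.14e+00  1.00e-03  1.49e+00] d [0.0003 0.0096 0.1048] r [ 7.811e-01 -6.250e-02 -5.000e-04] w 0.0313 g 24.999749958515167 F [ 0.6  0.1 -0.9] j [ 0.27 -0.1   1.77 -0.    1.47  0.35]
```

Units first: turns go in shares of 90 degrees. So 0.781 rad is 0.4972.

Emit:
nudge_tcp(steps=[0,0.002,0.01,0.0637,-0.0051,0,0.02,0,0.004,0.02,0.1273,-0.0102,0,0.02,0,0.006,0.03,0.191,-0.0153,0,0.02,0,0.008,0.04,0.2546,-0.0204,0,0.02,0,0.01,0.05,0.3183,-0.0255,0,0.02,0,0.01,0.06,0.382,-0.0306,0,0.02,0,0.01,0.07,0.4456,-0.0357,0,0.02,0,0.01,0.08,0.4972,-0.0398,0,0.02,0,0.01,0.095,0.4972,-0.0398,0,0.02,0,0.01,0.105,0.4972,-0.0398,0,0.02,0,0.01,0.105,0.4972,-0.0398,0,0.02,0,0.01,0.105,0.4972,-0.0398,0,0.02])

```text
t: 17.3
position: [0.4777, 0.2467, 0.153]
orientation: [-2.362, 0.056, 1.513]
force: [0.2, -0.7, -1.0]
width: 0.0313
grasp_force: 25.0
```

Emit:
nudge_tcp(steps=[0,0,0,0,0,0,0.02,0,0,0,0,0,0,0.02,0,0,0,0,0,0,0.02])

```text
t: 17.6
position: [0.4779, 0.2467, 0.1528]
orientation: [-2.361, 0.056, 1.513]
force: [-0.0, 0.1, -0.7]
width: 0.0313
grasp_force: 25.0
```

```bash
python3 - <<'E'
from h import *
zt=np.array([-1,0,-1])/2**.5
Rt=R.from_rotvec([0,np.pi/4,0])*R.from_euler('xyz',[np.pi,0,1.49])
rel(np.array([.451,.2465,.125])-zt*.037,Rt.as_euler('xyz'))
c=shot('side','side7');shot('top','top7')
W=world(c);h,s,v=cv2.split(cv2.cvtColor(c['pixels'],cv2.COLOR_RGB2HSV))
b=((h<15)|(h>170))&(s>60)&(W[...,2]>.08)&(abs(W[...,0]-.47)<.1)&(abs(W[...,1]-.2465)<.06)
P=W[b];print(b.sum(),'low',P[P[:,2].argsort()[:15]].mean(0).round(3),'high',P[P[:,2].argsort()[-15:]].mean(0).round(3))
cv2.imwrite('pics/side7c.png',cv2.resize(c['pixels'][100:350,150:450,::-1],None,fx=2,fy=2))
E
```

```text
t 17.6 pos [0.4779 0.2467 0.1528] rpy [-2.361  0.056  1.513] d [-0.0002  0.0007  0.0017] r [ 0.0035 -0.0011  0.0005] w 0.0313 g 24.999918043613434 F [-0.   0.1 -0.7] j [0.19 0.55 1.37 0.14 1.99 0.27]
283 low [0.45  0.258 0.131] high [0.484 0.25  0.177]
```

View pics/side7c.png

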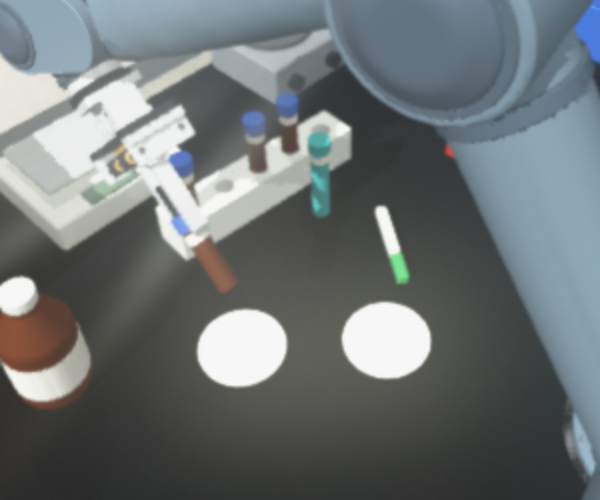

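The tube is held slanted at about 45°, its bottom (crop (228,288)) about 12.5 cm above the left disc's centre, and the three long tubes are still in the rack. Handing in.

```bash
python3 -c "
from bench import ctrl
print(ctrl.close_job())"
```

```text
the job is handed in; nothing more can be done
None
```

I handed the job in at about 18 s of the 61 s allowed: one short tube stands released in the red block's well, and the other is held cap-up at about 45° with its bottom about 12.5 cm above the left disc's centre; no verdict was returned.

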